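Fit the hold-down plate on a vial rack

TASK

Get the vial rack ready for shaking: pick up the long metal hold-down plate that has a hole near each end, keep it level, and lower it over the rack's two guide pins until it rests flat on all the vial caps, then let go of it. Set it down gently rather than dropping it, and leave the shorter plate without holes where it lies.

Things in the scene. Friction and masses are not known exactly. Their poses are not given: they have to be found in the camera images.
- hold_down_plate: Loose aluminium plate 210 x 80 x 10 mm, lying flat; two 22 mm through holes on its long centre line, 85 mm either side of centre. On top, in the middle, a grey plastic upright grip bar: 70 mm along the plate, 18 across, 45 high (top 55 mm above the underside). About 0.4 kg. Fits either way round. Origin: centre of underside; x along its length, through both holes, z up.
- vial_rack: Fixed grey block 220 x 100 x 35 mm with 8 amber vials; white caps, flat tops 75 mm above the bench (the fitted plate's underside rests there). Two steel guide pins on its long centre line, 85 mm either side of centre: 14 mm diameter up to 105 mm above the bench, then tapering to a 4 mm tip at 125 mm. Origin: centre of underside, on the bench; x along its length, through both pins, z up.
- small_plate: Not to be used: another rack's plate, loose aluminium, 130 x 80 x 10 mm, no holes, the same grey grip bar (70 x 18 x 45 mm) on top, lying flat. Origin: centre of underside; x along its length, z up.
Mind the look-alikes: they are no part of the job. Leave any brown look-alike of the hold_down_plate alone. Leave any turquoise look-alike of the vial_rack alone.

How it is judged:
By the outcome, as a careful person would: the job done as asked, in the order asked, and still so for the second after the job is handed in, with the robot touching nothing.
It also fails if it takes over 56 s, if anything falls off the work surface, if the arm or the gripper's body presses on something with over 40 N, if the wrist force passes 120 N, or if a joint passes its speed limit or range.

ROBOT

A 6-joint arm with a two-finger parallel gripper is mounted at the origin on the work surface. World frame = base frame: x ahead of the robot, y to its left, z up, the work surface at z = 0. Lengths are in m, angles in degrees, forces in N, time in s.
With the tool pointing down it reaches from about 0.3 to 1 m from the base axis. Payload 5.1 kg.
Tool frame: the origin (TCP) lies at the very end of the fingers, on their centre line; the grasp point (between the pads) lies 19 mm behind it (r.grip_depth is the distance from the TCP to the grasp point, in m); z points along the fingers, y is the direction in which the jaws open and shut (so a half turn about z gives the same grasp; the last joint's range is limited). The gripper opens to 95 mm and grips with 3 to 60 N. Pads are 20 mm wide; open, the fingers measure 119 mm over their backs; the gripper's body (75 mm by 180 mm) begins 59 mm behind the grasp point.
Start: joints at [64.653, 7.093, 94.555, -0, 78.352, -4.733], TCP at [0.229, 0.608, 0.215] pointing down, gripper open.
Joint ranges: [-149.61, 149.61], [-58.7, 133.49], [1.44, 155.28], [-77.14, 257.14], [18.33, 153.61], [-166.67, 166.67]. Speed limits (degrees/s): [147.25, 147.25, 180, 180, 180, 180].

INTERFACE

Orientations are given as [roll, pitch, yaw] about the fixed x, y, z axes, in that order (R = Rz(yaw) Ry(pitch) Rx(roll)).
In Python, from cell import r, eoat, solver, vision gives the robot as it stands. Calls block until the motion is done:
- r.move_ptp(position, orientation): joint-space move of the TCP to a pose.
- r.movel(position, orientation=None, vel=0.15): straight line of the TCP; orientation=None keeps the orientation; vel is the mean speed in m/s.
- r.move_j(angles): joint-space move.
- eoat.gripper_to(opening, grip_force=None): finger opening in m; grip_force is the grip in N (None keeps the last); returns when the fingers have stopped.
- r.pause(seconds).
- solver.solve_ik(position, orientation): joint angles nearest the present ones, or None.
- vision.read_camera(name): name is "scene" or "side" or "wrist"; returns the picture (420x560x3 uint8, red, green, blue); there is no depth.
- vision.camera_params(name): a dict with "camera_matrix" (3x3 intrinsics, pixels), "pose" (4x4, takes a point from camera to world coordinates); the wrist camera has in their place "tool_from_camera" (4x4, takes a point from camera to tool coordinates, whose origin is the TCP and whose axes are the flange's). Camera axes: x right, y down, z forward; pixel columns grow to the right and rows downward; lengths in m; the calibration is good to about 2 mm. A picture is of the moment at which its call begins: read the wrist's pose just before it. camera_params takes no time and is no camera call.
A pose or a line that the arm cannot do raises r.IKError and nothing moves.
- r.close_job(): hands the job in, once; it reports no verdict.
Readings, each from a call of its own:
- r.current_t(): time.
- r.current_qpos(): joint angles.
- r.current_qd(): joint speeds.
- r.current_joint_torque(): joint torques, N m.
- r.current_tool_pos(): TCP position.
- r.current_tcp_rot(): TCP orientation.
- r.current_wrist_force(): force on the tool from outside, world axes, zero at the start.
- r.current_wrist_torque(): the same for the moment, N m.
- r.current_finger_gap(): finger opening in m.
Only numpy, scipy, OpenCV 4.12 (cv2) and the standard library are available. Lean on these libraries where they do the work, as an engineer would, in place of code of your own. Each camera call takes 0.05 s, during which the arm holds its last target. There are 200 camera calls.

## Working session

There is one attempt and no reset: what is moved stays moved. The work goes in short steps, each a Python script; the robot and the scene stay as the last script left them, time stands still between calls to the robot, and variables do not carry over. Pictures are saved under pics/ and viewed, about 8 in all and at most 12, crops included, and the job is handed in when it is done.

```bash
mkdir -p pics; ls; python3 - <<'E'
from cell import r,vision
import cv2
for n in ("scene","side"):
    cv2.imwrite(f"pics/{n}0.png",vision.read_camera(n)[:,:,::-1])
    p=vision.camera_params(n);print(n,p["camera_matrix"],p["pose"])
print(vision.camera_params("wrist"));print(r.current_t(),r.current_tcp_rot())
E
```

```text
pics
scene [[524.62768179   0.         267.88771257]
 [  0.         524.62768179 214.13916078]
 [  0.           0.           1.        ]] [[-0.77048588  0.51574549 -0.37464396  0.98081631]
 [ 0.63738448  0.6144347  -0.46498498  0.54796423]
 [-0.00961966 -0.59705661 -0.80214143  1.12081748]
 [ 0.          0.          0.          1.        ]]
side [[431.68070786   0.         283.5129676 ]
 [  0.         431.68070786 207.89560003]
 [  0.           0.           1.        ]] [[ 0.95214287 -0.21990464  0.21228732  0.23504902]
 [-0.30546936 -0.70870814  0.63594123 -0.79833708]
 [ 0.01060333 -0.67035417 -0.74196553  0.87615013]
 [ 0.          0.          0.          1.        ]]
{'camera_matrix': array([[290.12959495,   0.        , 284.34522378],
       [  0.        , 290.12959495, 209.56803043],
       [  0.        ,   0.        ,   1.        ]]), 'tool_from_camera': array([[ 3.10919416e-04, -9.68890865e-01, -2.47488171e-01,
         6.94158110e-02],
       [ 9.99998949e-01, -4.91790120e-05,  1.44882959e-03,
         7.95172894e-04],
       [-1.41592898e-03, -2.47488361e-01,  9.68889832e-01,
        -1.69962449e-01],
       [ 0.00000000e+00,  0.00000000e+00,  0.00000000e+00,
         1.00000000e+00]])}
0.1 [-1.79889081e+02 -6.40791865e-03  1.59384736e+02]
```

View pics/scene0.png

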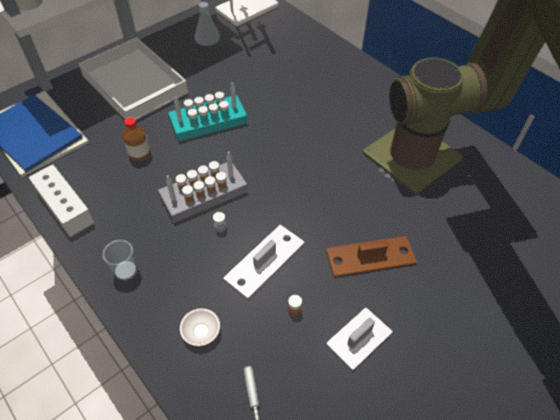

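View pics/side0.png

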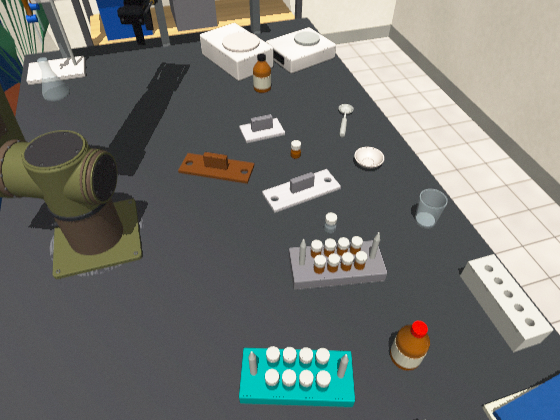

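Candidates in the scene view are:
- **Plates:** the white holed plate at (264,260) is the one I want. The brown look-alike is at (371,256), and the short plate without holes is at (360,338).
- **Racks:** the grey one at (203,190) is the target. The turquoise look-alike is at (208,115).

Next I'll take an enlarged crop of the chosen pair from both cameras.

```bash
python3 - <<'E'
import cv2,numpy as np
s=cv2.imread("pics/scene0.png")[145:300,150:310]; d=cv2.imread("pics/side0.png")[165:290,255:395]
a=cv2.resize(s,None,fx=3.75,fy=3.75,interpolation=cv2.INTER_CUBIC)[:600]
a=cv2.resize(s,(400,388),interpolation=cv2.INTER_CUBIC);b=cv2.resize(d,(392,350),interpolation=cv2.INTER_CUBIC)
o=np.zeros((388,800,3),np.uint8);o[:,:400]=a;o[:350,404:796]=b
cv2.imwrite("pics/crop1.png",o)
E
```

```text
(no output)
```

View pics/crop1.png

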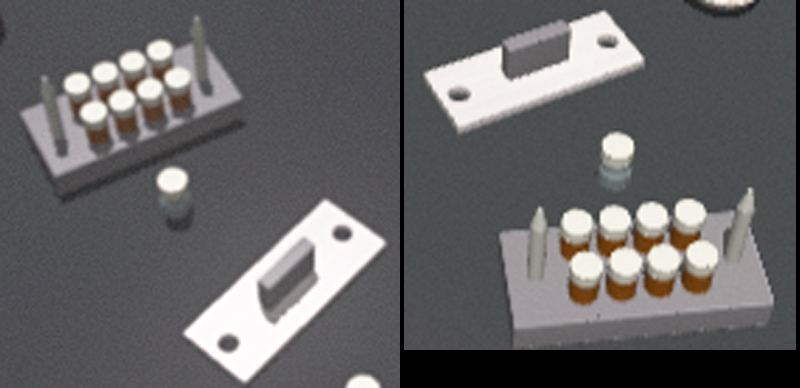

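The crop shows that the chosen plate is white, with a hole at each end, at crop pixels (342,233) and (228,343). The rack is grey, with pin tips at crop pixels (197,17) and (45,78). There is also a loose vial between them. I'll triangulate these points.

```bash
cat > h.py <<'E'
import numpy as np
from cell import r,eoat,solver,vision
from scipy.spatial.transform import Rotation as R
def pose(): 
    T=np.eye(4);T[:3,:3]=R.from_euler("xyz",r.current_tcp_rot(),degrees=True).as_matrix();T[:3,3]=r.current_tool_pos();return T
def ray(K,P,uv):
    return P[:3,3],P[:3,:3]@np.linalg.solve(K,[uv[0],uv[1],1])
def tri(rays):
    A=0;b=0
    for o,d in rays:
        d=d/np.linalg.norm(d);M=np.eye(3)-np.outer(d,d);A=A+M;b=b+M@o
    x=np.linalg.solve(A,b);return x,max(np.linalg.norm(np.cross(x-o,d/np.linalg.norm(d))) for o,d in rays)
def onz(ry,z): o,d=ry;return o+d*(z-o[2])/d[2]
def cam(n): p=vision.camera_params(n);return p["camera_matrix"],p["pose"]
E
python3 - <<'E'
from h import *
S=lambda u,v:ray(*cam("scene"),(150+(u+.5)/2.5-.5,145+(v+.5)/2.5-.5))
D=lambda u,v:ray(*cam("side"),(255+(u-404+.5)/2.8-.5,165+(v+.5)/2.8-.5))
for n,a,b in [("holeN",(342,233),(459,93)),("holeF",(228,343),(607,41)),("pinN",(197,17),(540,208)),("pinF",(45,78),(750,190)),("gripTopN",(312,243),(503,42)),("gripTopF",(261,290),(571,28)),("loose vial",(173,180),(618,145))]:
    print(n,*tri([S(*a),D(*b)]))
E
```

```text
holeN [ 0.4714726  -0.00922057  0.00560974] 0.0003447888172885306
holeF [0.63961699 0.01687016 0.00497276] 0.0004420693714148604
pinN [ 0.46379985 -0.25347988  0.12271929] 0.0002487528550144474
pinF [ 0.63110206 -0.28579141  0.12182903] 0.00027338201120773333
gripTopN [0.52125867 0.00324652 0.04987456] 0.0010349638221937713
gripTopF [0.59288743 0.00930386 0.04376721] 0.000993740545311708
loose vial [ 0.57957405 -0.14987673  0.04502515] 0.00038262489187854685
```

The sizes check out: holes 170 mm apart at z≈5 mm, pins 170 mm apart with tips at z≈122 mm. The plate centre is about (0.5555, 0.004) with yaw 8.8°. The rack centre is about (0.5475, -0.270) with yaw -10.9°. I'll move above the plate and take a wrist picture.

```bash
python3 - <<'E'
from h import *
import cv2
for off in (0,180):
    print(off,[np.round(solver.solve_ik(p,[180,0,y+off]),0) if solver.solve_ik(p,[180,0,y+off]) is not None else None for p,y in (([.5555,.0038,.17],8.8),([.5475,-.2696,.25],-10.9))])
off=min((0,180),key=lambda o:np.abs(np.array([solver.solve_ik(p,[180,0,y+o])[5] if solver.solve_ik(p,[180,0,y+o]) is not None else 999 for p,y in (([.5555,.0038,.17],8.8),([.5475,-.2696,.25],-10.9))])).max())
print(off)
r.move_ptp([.5555,.0038,.17],[180,0,8.8+off])
np.save("p1.npy",pose());print(pose()[:3,3],r.current_tcp_rot(),r.current_wrist_force(),r.current_t())
im=vision.read_camera("wrist")
cv2.imwrite("pics/w1.png",im[:,:,::-1])
E
```

```text
0 [array([ -5.,  -3., 109.,  -0.,  74.,  76.]), array([-31.,   1.,  98.,  -0.,  81.,  70.])]
180 [array([  -5.,   -3.,  109.,    0.,   74., -104.]), array([ -31.,    1.,   98.,    0.,   81., -110.])]
0
[0.55559119 0.00446849 0.17006731] [-1.79991854e+02 -9.62107804e-03  8.86735476e+00] [-0.1241     -0.74275231  0.45445012] 2.5417
```

View pics/w1.png

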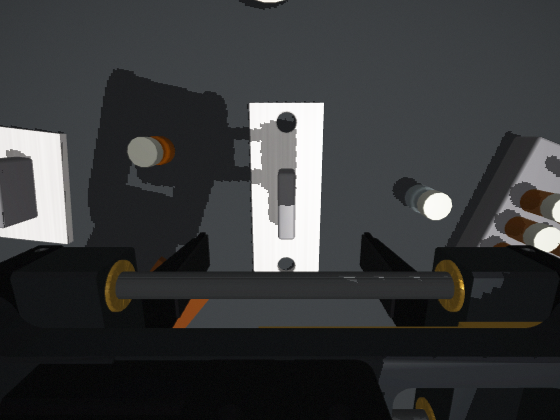

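The wrist picture shows the plate lined up between the fingers, with its holes at (287,122) and (286,265). The bar's centre is at column 286. I'll check these against the first measurement.

```bash
python3 - <<'E'
from h import *
p=vision.camera_params("wrist");T=np.load("p1.npy")@p["tool_from_camera"]
for n,uv,z in [("far",(287,122),.01),("near",(286,265),.01),("bar top far",(286.5,169),.055),("bar top near",(286.5,205),.055),("plateFL",(249,103),.01),("plateFR",(324,103),.01)]: print(n,onz(ray(p["camera_matrix"],T,uv),z))
E
```

```text
far [0.63879562 0.01574794 0.01      ]
near [ 0.47145529 -0.00955213  0.01      ]
bar top far [0.59327125 0.00933388 0.055     ]
bar top near [0.55746727 0.00366887 0.055     ]
plateFL [0.65180001 0.0591124  0.01      ]
plateFR [ 0.66421588 -0.02041361  0.01      ]
```

The two measurements agree within about 1 mm. Now I'll grasp and lift the plate, move it above the pins and look.

```bash
python3 - <<'E'
from h import *
import cv2
o=[180,0,8.7]
r.movel([.5553,.0034,.06],o,vel=.15); r.movel([.5553,.0034,.017],o,vel=.06)
print(r.current_wrist_force())
eoat.gripper_to(0,grip_force=45); print("gap",r.current_finger_gap())
r.movel([.5553,.0034,.04],vel=.06); print(r.current_wrist_force(),r.current_finger_gap())
r.movel([.5553,.0034,.2],vel=.2)
r.move_ptp([.5475,-.2696,.2],[180,0,-10.9])
r.pause(.3)
T=pose();np.save("p2.npy",T);im=vision.read_camera("wrist");im2=vision.read_camera("side")
print(T[:3,3],r.current_tcp_rot(),r.current_wrist_force(),r.current_wrist_torque(),r.current_finger_gap(),r.current_t())
a=cv2.resize(im2[120:340,220:440],(560,560),interpolation=cv2.INTER_CUBIC)
cv2.imwrite("pics/w2.png",im[:,:,::-1]);cv2.imwrite("pics/s2.png",a[:,:,::-1])
E
```

```text
[-0.28372173 -0.61038025  0.6404563 ]
gap 0.017906451476397068
[-0.22209053  0.12186598 -4.08467276] 0.018011673634041787
[ 0.54786099 -0.26855018  0.20010899] [ 1.79996972e+02 -9.67132514e-03 -1.08386947e+01] [ 0.1033081   0.51828406 -3.70633525] [-0.00968618  0.15377813  0.0149848 ] 0.017797038898799508 8.475
```

View pics/w2.png

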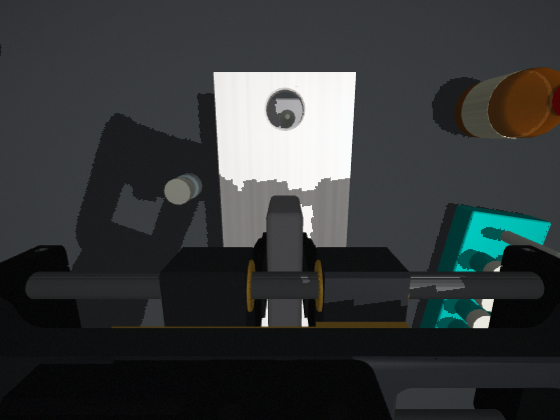

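View pics/s2.png

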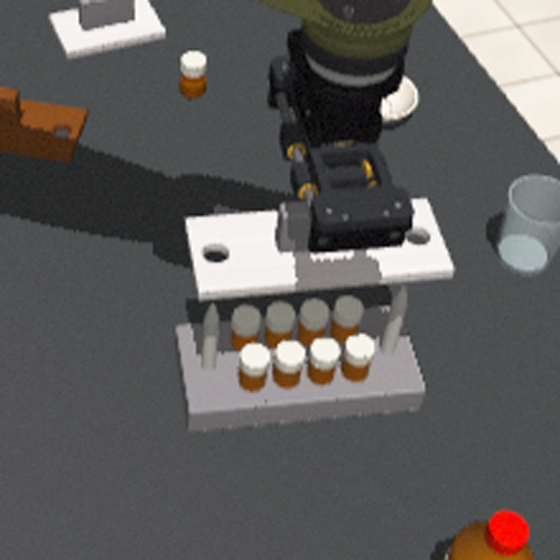

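The plate is held level, and the far pin shows through the far hole: pin tip at about (288,116), hole centre at about (285.5,109). I'll compute the offset and compare it with the side view, where the holes are at (216,252) and (417,237).

```bash
python3 - <<'E'
from h import *
import cv2
p=vision.camera_params("wrist");T=np.load("p2.npy")@p["tool_from_camera"];K=p["camera_matrix"]
h=onz(ray(K,T,(285.5,109)),.193);q=onz(ray(K,T,(288,116)),.125);print(h,q,h-q)
k=560/220
D=lambda u,v:ray(*cam("side"),(220+(u+.5)/k-.5,120+(v+.5)/k-.5))
for uv in ((216,252),(417,237)): print("hole side",onz(D(*uv),.193))
for uv in ((211,305),(402,287)): print("pin side",onz(D(*uv),.125))
P=np.load("p2.npy");print("expected holes",[(P@[s*.085,0,.01,1])[:3] for s in(-1,1)])
im=cv2.imread("pics/w2.png")[75:145,245:330];cv2.imwrite("pics/c2.png",cv2.resize(im,None,fx=6,fy=6,interpolation=cv2.INTER_CUBIC))
E
```

```text
[ 0.63088899 -0.28401908  0.193     ] [ 0.6306913  -0.28618562  0.125     ] [0.00019769 0.00216654 0.068     ]
hole side [ 0.46317417 -0.25475138  0.193     ]
hole side [ 0.62855914 -0.28892849  0.193     ]
pin side [ 0.46141403 -0.2562809   0.125     ]
pin side [ 0.6284627  -0.28741081  0.125     ]
expected holes [array([ 0.46436855, -0.25262145,  0.19009459]), array([ 0.6313568 , -0.28447931,  0.19012339])]
```

View pics/c2.png

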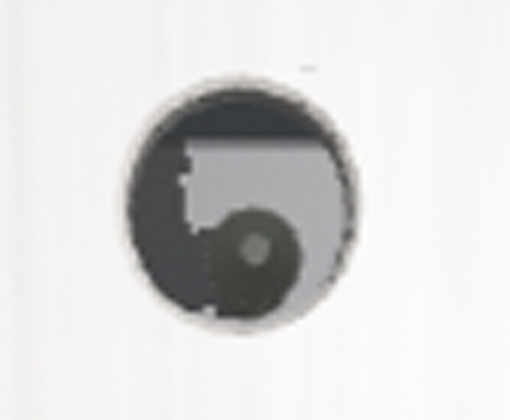

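The tip sits at (287.6,116.4), as estimated. The arm has settled about 1 mm off in y, which I'll correct in the command. I'll lower in steps and watch the force.

```bash
python3 - <<'E'
from h import *
tx,ty=.5473,-.2698
cx,cy=tx-.0003,ty-.0011
r.movel([cx,cy,.150],[180,0,-10.9],vel=.1);r.pause(.2)
p=r.current_tool_pos();cx+=tx-p[0];cy+=ty-p[1];f0=np.array(r.current_wrist_force());print(p,f0)
for z in list(np.arange(.142,.099,-.006))+list(np.arange(.098,.088,-.0015)):
    r.movel([cx,cy,z],vel=.05 if z>.1 else .02)
    f=np.array(r.current_wrist_force())-f0;p=r.current_tool_pos()
    print(round(z,4),np.round(p,4),np.round(f,1))
    if f[2]>3 or np.hypot(f[0],f[1])>8: print("contact");break
print(r.current_wrist_torque(),r.current_finger_gap(),r.current_t())
E
```

```text
[ 0.54761068 -0.27125367  0.15118719] [-0.3336311   0.84360177 -3.24284202]
0.142 [ 0.5462 -0.2691  0.1412] [ 0.2 -1.2 -0.6]
0.136 [ 0.5463 -0.2692  0.1353] [-0.4 -1.7 -1.3]
0.13 [ 0.5463 -0.2692  0.1293] [ 1.6 -1.9 -0.7]
0.124 [ 0.5463 -0.2692  0.1233] [ 0.7 -0.8 -1.4]
0.118 [ 0.5463 -0.2692  0.1173] [ 0.9 -1.  -1.2]
0.112 [ 0.5463 -0.2692  0.1113] [-0.  -0.7 -1.1]
0.106 [ 0.5463 -0.2692  0.1054] [ 0.5 -0.6 -0.9]
0.1 [ 0.5466 -0.2694  0.0998] [-0.5 -1.3 -1.2]
0.098 [ 0.5466 -0.2694  0.0978] [ 0.7 -0.8 -1.1]
0.0965 [ 0.5466 -0.2694  0.0963] [ 0.3 -0.1 -1.4]
0.095 [ 0.5466 -0.2694  0.0948] [ 0.1  0.1 -0.7]
0.0935 [ 0.5466 -0.2694  0.0933] [ 0.  -1.3 -1.3]
0.092 [ 0.5467 -0.2695  0.092 ] [ 0.2 -1.1 -1. ]
0.0905 [ 0.5469 -0.2695  0.092 ] [-3.6  1.2  8.5]
contact
[0.40047796 0.92396438 0.01239584] 0.018031106411310314 13.1917
```

Contact came at TCP z=0.092, exactly the expected seated height (underside at 75 mm), with only about 8.5 N upward. I'll release, retreat and check.

```bash
python3 - <<'E'
from h import *
import cv2
eoat.gripper_to(.06); r.pause(.2); print(r.current_finger_gap(),r.current_tool_pos(),r.current_wrist_force())
p=r.current_tool_pos();r.movel([p[0],p[1],p[2]+.06],vel=.06);r.movel([p[0],p[1],.28],vel=.15)
q=r.current_qpos();q=list(q);q[0]+=45;r.move_j(q);r.pause(.3)
print(r.current_wrist_force(),r.current_t())
a=vision.read_camera("scene")[130:280,130:280];b=vision.read_camera("side")[190:310,265:405]
o=np.zeros((390,800,3),np.uint8);o[:,:390]=cv2.resize(a,(390,390),interpolation=2);o[:342,398:797]=cv2.resize(b,(399,342),interpolation=2)
cv2.imwrite("pics/f.png",o[:,:,::-1])
E
```

```text
0.05973722204985942 [ 0.54667225 -0.26945237  0.09048658] [ 0.27161024  0.31500363 -0.09636074]
[ 0.3543073  -0.92638189 -0.63794629] 18.4417
```

View pics/f.png

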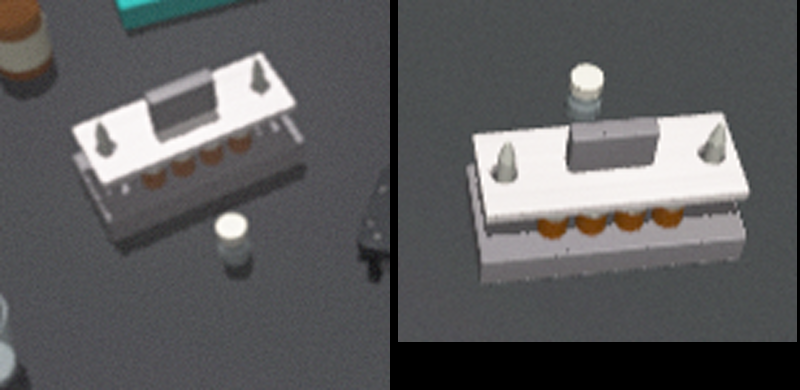

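Both views show both pins standing through the holes and the plate lying flat on the caps. The loose vial is undisturbed. I'll check the corner heights numerically, then hand in.

```bash
python3 - <<'E'
from h import *
S=lambda u,v:ray(*cam("scene"),(130+(u+.5)/2.6-.5,130+(v+.5)/2.6-.5))
D=lambda u,v:ray(*cam("side"),(265+(u-398+.5)/2.85-.5,190+(v+.5)/2.85-.5))
z=[]
for a,b in [((264,55),(488,212)),((296,98),(474,134)),((74,128),(747,186)),((104,176),(725,115))]:
    x,e=tri([S(*a),D(*b)]);z.append(x[2]);print(x.round(4),round(e,4))
if max(z)-min(z)<.012: r.close_job();print("closed",r.current_t())
E
```

```text
[ 0.4366 -0.2846  0.0812] 0.0018
[ 0.4499 -0.2119  0.0861] 0.0012
[ 0.642  -0.3248  0.0834] 0.0002
[ 0.655  -0.2539  0.0849] 0.0019
the job is handed in; nothing more can be done
the job is handed in; nothing more can be done
```

The white hold-down plate is on the grey rack, resting on the vial caps with both guide pins through its holes. I let go of it and handed the job in at about 18.5 s of robot time.

- **Setting down:** I carried the plate level and lowered it in small steps. It touched at exactly the expected height, with the underside at 75 mm, and the upward force was about 8.5 N.
- **Final look:** Both the scene and side pictures show the plate lying flat on the caps. The four corners of its top measured 81–86 mm against an expected 85 mm. I put that spread down to reading pixels by hand, with ray misfits up to 2 mm.
- **Other things:** I did not touch the shorter plate, the brown and turquoise look-alikes or the loose vial. The gripper was open and clear of everything at the end.
- **Disagreement between views:** Above the rack, the side view on its own put the holes and pins 2–4 mm off the two-view and wrist-camera values. I used those values instead, and no notable side force appeared on the way down.

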